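# Fill out a gel-casting box with spacer plates and hold it clamped

### The arm

A 7-joint arm with a two-finger parallel gripper is mounted at the origin on a cart in front of the work surface, level with it; the furniture and walls round the work are solid. World frame = base frame: x ahead of the robot, y to its left, z up, the work surface at z = 0. Lengths are in m, angles in rad, forces in N, time in s.
With the tool pointing down it reaches from about 0.4 to 0.9 m from the base axis. Payload 5.5 kg.
Tool frame: the origin (TCP) lies at the centre of the arm's flange, where the gripper is bolted on; the fingertips stand 173 mm ahead of it and the grasp point (between the pads) lies 155 mm ahead of it; z points along the fingers, y is the line along which they close (so a half turn about z gives the same grasp; the last joint's range is limited). The gripper opens to 85 mm and grips with 20 to 120 N. Pads are 22 mm wide; open, the fingers measure 114 mm over their backs; the gripper's body (76 mm by 85 mm) begins 54 mm behind the grasp point. The pads swing forward as they close: fully open they stand 13 mm farther back than shut.
Start: joints at [0.263, 0.501, -0.427, 1.55, 0.221, 1.138, -0.21], TCP at [0.65, 0, 0.405] pointing down, gripper open.
Joint ranges: [-2.88, 2.88], [-0.31, 2.03], [-1.54, 1.56], [0.2, 2.42], [-1.41, 4.55], [0.19, 2.02], [-2.57, 2.57]. Speed limits (rad/s): [2.57, 2.57, 3.14, 3.14, 3.14, 3.14, 3.14].

### API

Orientations are given as a unit quaternion [x, y, z, w].
In Python, from bench import read_state, read_camera, camera_model, finish_job gives the robot as it stands.
- The arm moves only by the tool carry_out, never from a script. Its argument "increments" is text: rows parted by semicolons, each of 6 numbers parted by spaces: the shift along the tool's x, y, z in m, then the turn, a rotation vector about the tool's x, y, z in rad. A call has 1 to 10 rows; each row shifts and turns the commanded pose from where the row before left it, along the tool's axes as they then stand; what a row does not reach is not made up. A row lasts 1/12 s, in which the tool goes at most 41.7 mm and 7.16 degrees, less where a joint would pass 70% of its speed; a pose out of reach is approached as far as the arm can. A call is refused whole if a number of a shift passes 0.0417 or a number of a turn 0.125, either way. A call with a gripper value outside its range is refused whole. "fingers" is the opening, from -1 (shut) to 1 (fully open), so that 0 is half open, set as the call begins (left out, the last holds). The fingers move at their own pace and stop on an object; "squeeze" is the grip in N (left out, the last holds). Time passes only in rows, so rows that do not move let the fingers close. It gives the time, the measured TCP pose, the force, the opening and the grip force at its end, in the units of the state.
- read_state(): the state, without advancing time (a new reading comes with each control period).
- read_camera(name): name is "scene" or "side" or "wrist"; returns the picture (400x640x3 uint8, blue, green, red); there is no depth.
- camera_model(name): a dict with "camera_matrix" (3x3 intrinsics, pixels), "pose" (4x4, takes a point from camera to world coordinates). Camera axes: x right, y up, looking along -z (the intrinsics and any distortion apply to the point x, -y, -z); pixel columns grow to the right and rows downward; lengths in m; the calibration is good to about 2 mm. A picture is of the moment at which its call begins: read the wrist's pose just before it. camera_model takes no time and is no camera call; for the wrist camera it gives the pose at the moment of the call.
- finish_job(): hands the job in; it is judged then, once.
The state is a dict: "time": time; "joints": joint angles; "qd": joint speeds; "effort": joint torques, N m; "position": TCP position; "orientation": TCP orientation; "wrist_force": force on the tool from outside, world axes, zero at the start; "torque": the same for the moment, N m; "grip_width": finger opening in m; "grip_force": force on a finger pad.
Only numpy, scipy, OpenCV 4.12 (cv2) and the standard library are available. Lean on these libraries where they do the work, as an engineer would, in place of code of your own. Each camera call takes 0.05 s, during which the arm holds its last target. There are 200 camera calls.

### The job

Fill the gap in the gel-casting box, between the gel cassette and the sprung pressure plate, with filler plates from the rack, stood upright on the box floor one by one in the order blue, yellow, red. Feel the fit by pushing the black post: if the pressure plate runs to the end of its travel, let it spring back and add the next plate, using only as many as it takes until the stack is clamped against the cassette clearly before the end stop. Finish while still pushing the post firmly, holding the stack clamped (do not let go), and do not knock over the amber dropper bottle.

Things in the scene. Friction and masses are not known exactly. Their poses are not given: they have to be found in the camera images.
- box: fixed casting box: white base 160 x 76 x 6 mm, two clear side walls. Its +x is the pressing direction (from the post to the cassette). Origin: underside, on the centre line. Chamber floor at z = 6 mm, inner width 49 mm (y), walls up to z = 34 mm, lips flaring outward up to z = 42 mm. Pressure plate's face: x = -26 mm open, x = -2 mm at its end stop.
- spot (a point): on the chamber floor, 12 mm in front of the open pressure plate's face, on the centre line; axes as the box's. While the gap is not yet filled, and the pressure plate has sprung back, the next plate always has 24 mm of room here: lower it with its thickness along x and its underside's centre on this point.
- cassette: fixed gel cassette (two glass plates with green spacers, 46 mm wide, 34 mm high) on its grey locked stop; it does not give when pushed. Origin: on its front face, at the chamber floor, which lies at x = +1 to +25.5 mm of the box, other each time: one, two or three plates are needed. Axes as the box's.
- press: aluminium pressure plate, 44 mm wide (y), from 7 to 39 mm above the desk, with a black upright post joined to it: post 12 mm thick (x), 30 mm wide (y), centre 45 mm behind the plate's face, top 85 mm above the desk. Origin: on the plate's face, 7 mm above the desk; +x is the pressing direction. Slides along x only.
- post (a point): on the middle line of the rear (-x) face of the black post, 72 mm above the desk: push here towards the box's +x, e.g. with closed fingertips; keep the tips 50 mm or more above the desk.
- press_slide (a joint): travel of the pressure plate, m: 0 = sprung fully open, 0.024 = end stop. A spring pushes it open with 3 N (at 0) to 5 N (at 0.024), so it opens when let go. Push with 10 to 20 N: if it stops short of 0.0225 the stack is clamped; if it gets to 0.0225 or more the gap is not filled and another plate is needed.
- rack: fixed grey plate rack, 100 x 64 x 20 mm, three slots 12.5 x 46.5 mm at x = -30, 0, +30 mm, slot floor 6 mm above the desk; one filler plate stands in each, in any order. Origin: centre of the underside. A plate must be lifted 14 mm to leave its slot.
- blue: blue acrylic filler plate with 1 white index dot on its tab: 10 mm thick (its x), standing in the rack. Lower part 44 mm wide (y), 36 mm high; above it, from 36 to 74 mm, a grip tab 18 mm wide (y), also 10 mm thick. 35 g. Origin: centre of the underside; z up.
- yellow: yellow acrylic filler plate with 2 white index dots on its tab: 10 mm thick (its x), standing in the rack. Lower part 44 mm wide (y), 36 mm high; above it, from 36 to 74 mm, a grip tab 28 mm wide (y), also 10 mm thick. 35 g. Origin: centre of the underside; z up.
- red: red acrylic filler plate with 3 white index dots on its tab: 10 mm thick (its x), standing in the rack. Lower part 44 mm wide (y), 36 mm high; above it, from 36 to 74 mm, a grip tab 38 mm wide (y), also 10 mm thick. 35 g. Origin: centre of the underside; z up.
- dropper: amber dropper bottle with black rubber bulb, loose bystander, diameter 29 mm, 102 mm high; origin: centre of its underside.
Not all that is in view belongs to the job. Several things have the shape of the blue; the one meant has the colours described above.

How it is judged:
On the way:
1. the blue plate stands upright on the box floor between pressure plate and cassette (z of blue in the frame of box between 0 and 0.012 m and x of blue in the frame of box between -0.03 and 0.035 m and y of blue in the frame of box between -0.006 and 0.006 m and angle between blue's own z axis and vertical below 0.12 rad), for 0.2 s.
At the end, for the whole second after the job is handed in: robot still pressing the plate; used filler plates upright on the box floor; over 3 N passes from pressure plate into the stack and from blue into the cassette; travel 11.5 to 23.2 mm (short of the end stop, no plate more than needed); dropper bottle standing ((((z of blue in the frame of box between 0 and 0.012 m and x of blue in the frame of box between -0.03 and 0.035 m and y of blue in the frame of box between -0.006 and 0.006 m and angle between blue's own z axis and vertical below 0.12 rad) and contact force between press and blue above 3 N) or ((z of blue in the frame of box between 0 and 0.012 m and x of blue in the frame of box between -0.03 and 0.035 m and y of blue in the frame of box between -0.006 and 0.006 m and angle between blue's own z axis and vertical below 0.12 rad) and (z of yellow in the frame of box between 0 and 0.012 m and x of yellow in the frame of box between -0.03 and 0.035 m and y of yellow in the frame of box between -0.006 and 0.006 m and angle between yellow's own z axis and vertical below 0.12 rad) and contact force between press and yellow above 3 N) or ((z of blue in the frame of box between 0 and 0.012 m and x of blue in the frame of box between -0.03 and 0.035 m and y of blue in the frame of box between -0.006 and 0.006 m and angle between blue's own z axis and vertical below 0.12 rad) and (z of yellow in the frame of box between 0 and 0.012 m and x of yellow in the frame of box between -0.03 and 0.035 m and y of yellow in the frame of box between -0.006 and 0.006 m and angle between yellow's own z axis and vertical below 0.12 rad) and (z of red in the frame of box between 0 and 0.012 m and x of red in the frame of box between -0.03 and 0.035 m and y of red in the frame of box between -0.006 and 0.006 m and angle between red's own z axis and vertical below 0.12 rad) and contact force between press and red above 3 N)) and contact force between blue and cassette above 3 N and contact force between any of the fingers, the arm and press above 3 N and value of joint press_slide between 0.0115 and 0.0232 m and angle between dropper's own z axis and vertical below 0.3 rad); the arm keeps its last pose, push and grip.
It fails at once if yellow is put into the box before blue (z of yellow in the frame of box between 0 and 0.012 m and x of yellow in the frame of box between -0.03 and 0.035 m and y of yellow in the frame of box between -0.006 and 0.006 m and not (z of blue in the frame of box between 0 and 0.012 m and x of blue in the frame of box between -0.03 and 0.035 m and y of blue in the frame of box between -0.006 and 0.006 m)).
It fails at once if red is put into the box before yellow (z of red in the frame of box between 0 and 0.012 m and x of red in the frame of box between -0.03 and 0.035 m and y of red in the frame of box between -0.006 and 0.006 m and not (z of yellow in the frame of box between 0 and 0.012 m and x of yellow in the frame of box between -0.03 and 0.035 m and y of yellow in the frame of box between -0.006 and 0.006 m)).
It fails at once if the dropper bottle is knocked over (angle between dropper's own z axis and vertical above 0.6 rad).
It also fails if it takes over 72 s, if anything falls off the work surface, if the arm or the gripper's body presses on something with over 40 N, if the wrist force passes 120 N, or if a joint passes its speed limit or range.

## Working session

There is one attempt and no reset: what is moved stays moved. The work goes in short steps, Python scripts to look and compute and a tool call to move; the robot and the scene stay as the last step left them, time stands still between calls to the robot, and variables do not carry over. Pictures are saved under pics/ and viewed, at most 10 in all, crops included, and the job is handed in when it is done.

Besides the shell and the picture viewer there is one more tool, called after ">>>" as name(argument=value, ...) on one line, values as JSON. carry_out: Moves the arm, as the interface text tells. Its arguments: {"type":"object","properties":{"increments":{"type":"string"},"fingers":{"type":"number"},"squeeze":{"type":"number"}},"required":["increments"]}

```bash
ls; mkdir -p pics; python3 - <<'E'
from bench import *
import cv2
s=read_state();print(s)
for n in ("scene","side"):
    cv2.imwrite(f"pics/{n}0.png",read_camera(n)); m=camera_model(n);print(n,m)
print(camera_model("wrist"))
E
```

```text
pics
{'time': 0.0, 'joints': array([ 0.26319535,  0.50187882, -0.426773  ,  1.55146485,  0.22078509,
        1.13830769, -0.21030679]), 'qd': array([-0.00030695,  0.00244889,  0.0012246 , -0.00017098,  0.00122656,
       -0.00238822, -0.00040135]), 'effort': array([ 1.57038257e-04, -5.69523740e+01, -5.81651285e+00, -2.80938792e+01,
        1.07328620e-02,  1.20940185e-02,  1.30241034e-05]), 'position': array([ 6.49637916e-01, -6.03988433e-05,  4.03631803e-01]), 'orientation': array([ 7.07094599e-01,  7.07118252e-01, -6.81836292e-04, -7.35304991e-04]), 'wrist_force': array([0.26570741, 0.3888924 , 1.2416972 ]), 'torque': array([-0.06076129, -0.01856217, -0.03024037]), 'grip_force': 0.0, 'grip_width': 0.08535242854341933}
scene {'camera_matrix': array([[461.27370883,   0.        , 314.00071224],
       [  0.        , 461.27370883, 206.3859161 ],
       [  0.        ,   0.        ,   1.        ]]), 'pose': array([[-0.87672436,  0.34277137, -0.33743471,  0.19336216],
       [-0.4805893 , -0.59551656,  0.64373437,  0.5741378 ],
       [ 0.01970576,  0.72654512,  0.68683613,  0.75471226],

[... 317 characters left out ...]
[-0.0550312 ,  0.44778946, -0.89244393, -0.93094498],
       [ 0.00186678,  0.89384294,  0.44837631,  0.52529269],
       [ 0.        ,  0.        ,  0.        ,  1.        ]])}
{'camera_matrix': array([[306.77986533,   0.        , 318.96904869],
       [  0.        , 306.77986533, 193.56503711],
       [  0.        ,   0.        ,   1.        ]]), 'pose': array([[ 9.99998931e-01, -7.34955117e-04,  1.26415100e-03,
         6.50519587e-01],
       [ 3.70791460e-04,  9.63705091e-01,  2.66968839e-01,
         6.78623902e-02],
       [-1.41447887e-03, -2.66968085e-01,  9.63704333e-01,
         3.73275636e-01],
       [ 0.00000000e+00,  0.00000000e+00,  0.00000000e+00,
         1.00000000e+00]])}
```

View pics/scene0.png

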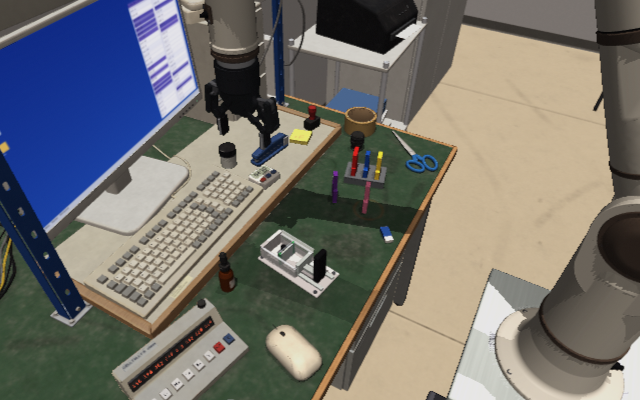

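View pics/side0.png

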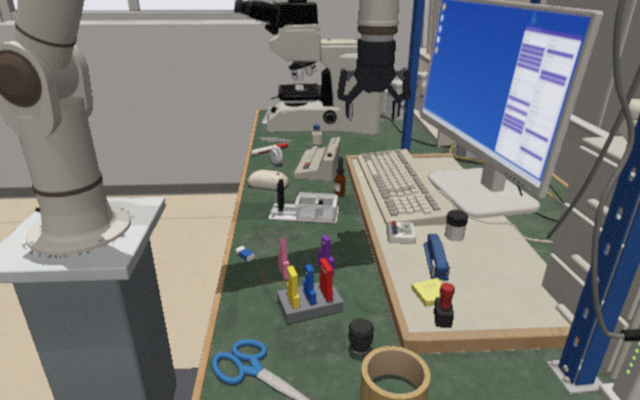

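The scene view shows the rack at about (365,172) with red, blue and yellow plates, the box at (298,262) with its post at (320,265), and the dropper at (226,272). A purple plate (335,187) and a pink plate (367,197) stand loose. In the side view the rack is at (310,300), with yellow (293,287), blue (310,285) and red (327,282); the box is at (305,208). The blue plate is the one in the rack's middle slot. I'll confirm that in enlarged crops.

```bash
python3 - <<'E'
import cv2,numpy as np
def crop(n,x,y,w,h,k):
    return cv2.resize(cv2.imread(f"pics/{n}0.png")[y:y+h,x:x+w],None,fx=k,fy=k,interpolation=cv2.INTER_CUBIC)
# scene: box 250..350,225..300 ; rack 325..400,140..215 
a=np.hstack([crop("scene",250,223,100,75,4),crop("scene",320,140,100,75,4)])
b=np.hstack([crop("side",260,168,100,75,4),crop("side",265,250,100,75,4)])
cv2.imwrite("pics/c1.png",np.vstack([a,b]))
E
```

```text
(no output)
```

View pics/c1.png

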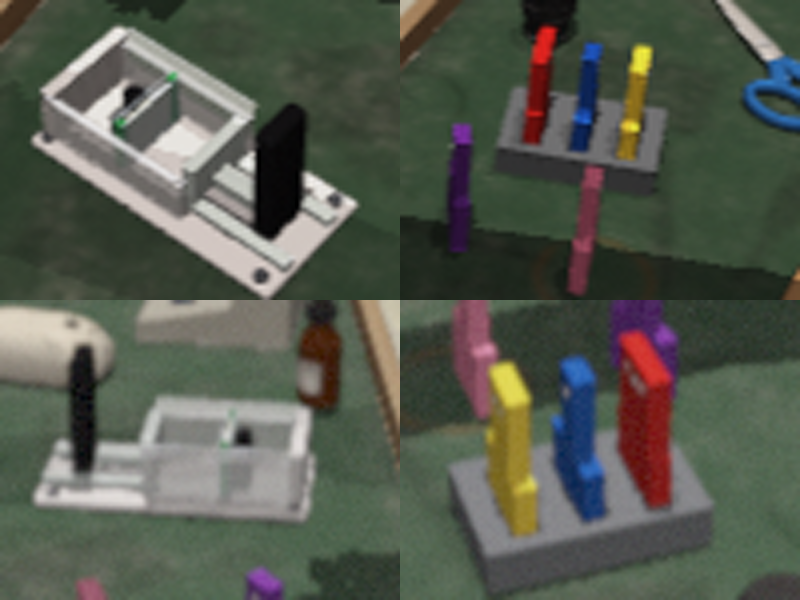

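```bash
cat > h.py <<'E'
import numpy as np,cv2
from scipy.optimize import least_squares
from scipy.spatial.transform import Rotation as R
from bench import *
def proj(m,P):
    T=np.linalg.inv(m["pose"]);p=np.atleast_2d(P)@T[:3,:3].T+T[:3,3]
    q=np.c_[p[:,0],-p[:,1],-p[:,2]]@m["camera_matrix"].T
    return q[:,:2]/q[:,2:]
def at_z(m,uv,z):
    uv=np.atleast_2d(uv).astype(float);K=m["camera_matrix"];T=m["pose"]
    d=np.c_[(uv[:,0]-K[0,2])/K[0,0],-(uv[:,1]-K[1,2])/K[1,1],-np.ones(len(uv))]@T[:3,:3].T
    return T[:3,3]+d*((z-T[2,3])/d[:,2:])
def tri(m1,a,m2,b):
    return least_squares(lambda P:np.r_[proj(m1,P)[0]-a,proj(m2,P)[0]-b],[.6,0,.05]).x
def body(p,P):
    P=np.array(P,float);c,s=np.cos(p[2]),np.sin(p[2])
    return np.c_[p[0]+c*P[:,0]-s*P[:,1],p[1]+s*P[:,0]+c*P[:,1],P[:,2]]
def fit(obs,p0): # obs: list of (cam model, pts, pixels); pose x,y,yaw
    f=lambda p:np.concatenate([(proj(m,body(p,P))-np.array(q,float)).ravel() for m,P,q in obs])
    r=least_squares(f,p0,loss="soft_l1");return r.x,f(r.x).reshape(-1,2)
E
cat > a.py <<'E'
from h import *
S,D=camera_model("scene"),camera_model("side")
f=lambda o,q:[(o[0]+(u+.5)/4-.5,o[1]+(v+.5)/4-.5) for u,v in q]
rs=f((320,140),[(97,150),(112,88),(267,110),(260,178)])
rd=f((265,250),[(48,165),(90,260),(312,200),(265,132)])
print(at_z(S,rs,.02).round(4));print(at_z(D,rd,.02).round(4))
bs=f((250,223),[(270,297),(355,205),(35,140),(281,121)])
bd=f((260,168),[(35,505-300),(308,518-300),(84,350-300)])
print("box");print(at_z(S,bs[:3],.003).round(4));print(at_z(D,bd[:2],.003).round(4))
print("post top",tri(S,bs[3],D,bd[2]).round(4))
# plate tab tops, centres
for n,a,b in (("red",(544,33),(644,346)),("blue",(591,48),(577,365)),("yel",(641,52),(509,373))):
    print(n,tri(S,f((320,140),[(a[0]-400,a[1])])[0],D,f((265,250),[(b[0]-400,b[1]-300)])[0]).round(4))
E
python3 a.py
```

```text
[[ 0.5408 -0.2446  0.02  ]
 [ 0.5599 -0.3059  0.02  ]
 [ 0.464  -0.3353  0.02  ]
 [ 0.4422 -0.2708  0.02  ]]
[[ 0.4492 -0.2739  0.02  ]
 [ 0.4676 -0.3373  0.02  ]
 [ 0.5625 -0.3039  0.02  ]
 [ 0.5464 -0.255   0.02  ]]
box
[[0.4329 0.0935 0.003 ]
 [0.422  0.0218 0.003 ]
 [0.5889 0.0668 0.003 ]]
[[ 0.4234  0.0205  0.003 ]
 [ 0.5814 -0.0032  0.003 ]]
post top [0.4519 0.0546 0.0855]
red [ 0.5337 -0.2849  0.087 ]
blue [ 0.5051 -0.2911  0.0826]
yel [ 0.4765 -0.2993  0.0853]
```

>>> carry_out(increments="0.009 -0.028 0.017 0 0 0;0.009 -0.028 0.017 0 0 0;0.009 -0.028 0.017 0 0 0;0.009 -0.028 0.017 0 0 0;0.009 -0.028 0.017 0 0 0;0 0 0 0 0 0.123;0 0 0 0 0 0.123;0 0 0 0 0 0.123;0 0 0 0 0 0.123;0 0 0 0 0 0.123", fingers=0.3, squeeze=40)

```text
time: 0.93
position: [0.5097, 0.045, 0.3194]
orientation: [0.889, 0.457, -0.0, -0.0]
wrist_force: [0.1, 0.5, 0.5]
grip_width: 0.0553
grip_force: 0.0
```

>>> carry_out(increments="0 0 0 0 0 0.123;0 0 0 0 0 0.123;0 0 0 0 0 0.123;0 0 0 0 0 0.123;0 0 0 0 0 0.123;0 0 0 0 0 0.123;0 0 0 0 0 0.123;0 0 0 0 0 0.123;0 0 0 0 0 0.123;0 0 0 0 0 0")

```text
time: 1.77
position: [0.5098, 0.0451, 0.3194]
orientation: [0.997, -0.078, -0.0, 0.0]
wrist_force: [0.3, -0.5, 0.1]
grip_width: 0.0553
grip_force: 0.0
```

```bash
python3 - <<'E'
from h import *
import json
s=read_state();m=camera_model("wrist");I=read_camera("wrist")
np.savez("w1.npz",**m);print(s["time"],s["position"].round(4),R.from_quat(s["orientation"]).as_matrix().round(3),s["joints"].round(2))
cv2.imwrite("pics/w1.png",cv2.resize(I,None,fx=1.25,fy=1.25))
E
```

```text
1.7667 [0.5098 0.0451 0.3194] [[ 0.988 -0.155 -0.001]
 [-0.155 -0.988 -0.   ]
 [-0.001  0.    -1.   ]] [-0.05  0.34 -0.11  1.98  0.05  0.83 -1.91]
```

View pics/w1.png

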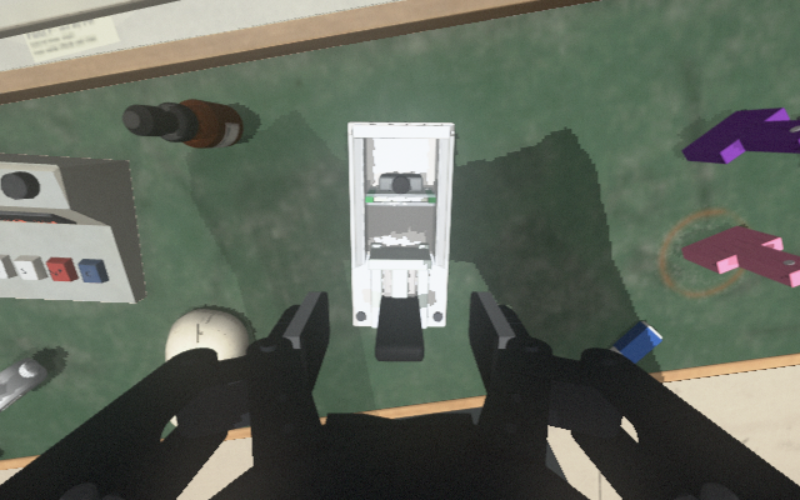

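The wrist view shows the box upright at (400,225), with the cassette at (400,200), the press plate edge at about (400,262) and the post at (400,330). The dropper is at (190,122), well to the left. I'll enlarge it for edges.

```bash
python3 - <<'E'
import cv2
I=cv2.imread("pics/w1.png");c=I[115:365,335:470]
cv2.imwrite("pics/w1c.png",cv2.rotate(cv2.resize(c,None,fx=3.2,fy=3.2,interpolation=cv2.INTER_CUBIC),cv2.ROTATE_90_CLOCKWISE))
E
```

```text
(no output)
```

View pics/w1c.png

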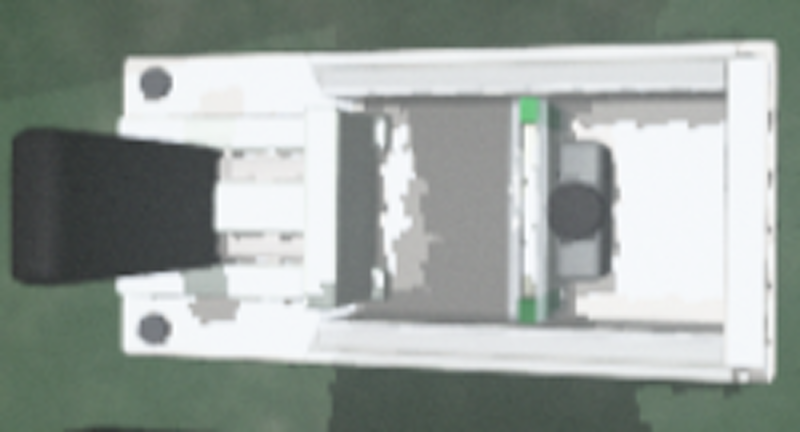

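```bash
cat > b.py <<'E'
from h import *
m=dict(np.load("w1.npz"))
def px(X,Y): # crop -> raw wrist pixel
    u=335+(Y+.5)/3.2-.5; v=115+(799-X+.5)/3.2-.5
    return ((u+.5)/1.25-.5,(v+.5)/1.25-.5)
L=[("base rear+y",125,58,.006),("base rear-y",125,353,.006),("post top rear +y",13,132,.085),("post top rear -y",13,282,.085),
("press top +y",337,107,.039),("press top -y",337,307,.039),("cass +y",512,98,.04),("cass -y",512,321,.04),("base front +y",777,42,.006),("base front -y",775,381,.006)]
for n,X,Y,z in L: print(n,at_z(m,px(X,Y),z)[0].round(4))
E
python3 b.py
```

```text
base rear+y [0.4361 0.095  0.006 ]
base rear-y [0.4245 0.0208 0.006 ]
post top rear +y [0.4505 0.0687 0.085 ]
post top rear -y [0.4461 0.0408 0.085 ]
press top +y [0.5002 0.0683 0.039 ]
press top -y [0.4936 0.026  0.039 ]
cass +y [0.5379 0.0633 0.04  ]
cass -y [0.5309 0.0182 0.04  ]
base front +y [0.5924 0.069  0.006 ]
base front -y [ 0.5805 -0.0047  0.006 ]
```

>>> carry_out(increments="0.005 0.037 0 0 0 0;0.005 0.037 0 0 0 0;0.005 0.037 0 0 0 0;0.005 0.037 0 0 0 0;0.005 0.037 0 0 0 0;0.005 0.037 0 0 0 0;0.005 0.037 0 0 0 0;0.005 0.037 0 0 0 0;0.005 0.037 0 0 0 0;0 0 0 0 0 -0.106")

```text
time: 2.65
position: [0.502, -0.3002, 0.3198]
orientation: [1.0, -0.026, 0.0, 0.003]
wrist_force: [0.2, -1.8, -0.0]
grip_width: 0.0554
grip_force: 0.0
```

>>> carry_out(increments="0 0 0 0 0 -0.106;0 0 0 0 0 -0.106;0 0 0 0 0 -0.106;0 0 0 0 0 0")

```text
time: 2.98
position: [0.5041, -0.2912, 0.3193]
orientation: [0.99, 0.139, -0.0, -0.0]
wrist_force: [-0.4, 0.1, -0.8]
grip_width: 0.0555
grip_force: 0.0
```

```bash
python3 - <<'E'
from h import *
s=read_state();m=camera_model("wrist");I=read_camera("wrist")
np.savez("w2.npz",**m);print(s["time"],s["position"].round(4),R.from_quat(s["orientation"]).as_matrix().round(3))
cv2.imwrite("pics/w2raw.png",I)
cv2.imwrite("pics/w2.png",cv2.resize(I[70:270,210:430],None,fx=3,fy=3,interpolation=cv2.INTER_CUBIC))
E
```

```text
2.9833 [ 0.5041 -0.2912  0.3193] [[ 0.961  0.276 -0.   ]
 [ 0.276 -0.961  0.001]
 [-0.    -0.001 -1.   ]]
```

View pics/w2.png

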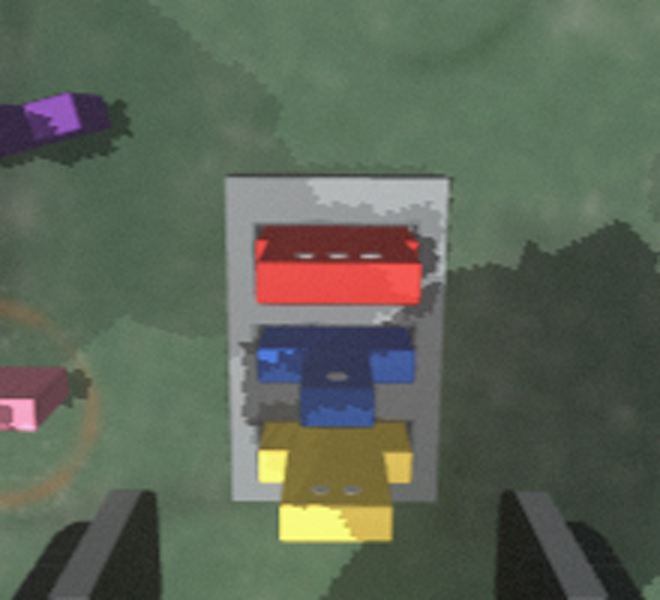

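The wrist crop shows blue with one dot (tab top 302–374, 388–426), yellow with two dots (279–392, 506–541) and red with three. The pink and purple decoys lie outside the rack to the left.

```bash
cat > c.py <<'E'
from h import *
m=dict(np.load("w2.npz")); f=lambda X,Y:(210+(X+.5)/3-.5,70+(Y+.5)/3-.5)
for n,X,Y,z in [("rack",226,176,.02),("",449,176,.02),("",437,500,.02),("",232,501,.02),("blue",338,407,.08),("bl",302,407,.08),("br",374,407,.08),("yel",335.5,523.5,.08),("yl",279,523,.08),("yr",392,523,.08),("red shoulder",338,283,.08)]:
    print(n,at_z(m,f(X,Y),z)[0].round(4))
# height check: two views of the blue tab top centre (scene + wrist)
S=camera_model("scene");g=lambda u,v:(320+(u-400+.5)/4-.5,140+(v+.5)/4-.5)
print(tri(m,f(338,407),S,g(591,48)).round(4),tri(m,f(335.5,523.5),S,g(641,52)).round(4))
E
python3 c.py
```

```text
rack [ 0.5461 -0.2484  0.02  ]
 [ 0.5638 -0.3098  0.02  ]
 [ 0.4675 -0.3372  0.02  ]
 [ 0.4493 -0.2752  0.02  ]
blue [ 0.5066 -0.2927  0.08  ]
bl [ 0.5043 -0.2845  0.08  ]
br [ 0.509  -0.3009  0.08  ]
yel [ 0.4775 -0.3006  0.08  ]
yl [ 0.4738 -0.2871  0.08  ]
yr [ 0.4815 -0.3139  0.08  ]
red shoulder [ 0.5353 -0.2844  0.08  ]
[ 0.5065 -0.2928  0.08  ] [ 0.4781 -0.3005  0.0819]
```

>>> carry_out(increments="0.002 0.002 0.02 0 0 0;0 0 0.025 0 0 0;0 0 0.025 0 0 0;0 0 0.02 0 0 0;0 0 0.009 0 0 0;0 0 0 0 0 0;0 0 0 0 0 0")

```text
time: 3.62
position: [0.5069, -0.2923, 0.2208]
orientation: [0.991, 0.136, -0.0, -0.0]
wrist_force: [-0.6, 0.1, -0.1]
grip_width: 0.0553
grip_force: 0.0
```

>>> carry_out(increments="0 0 0 0 0 0;0 0 0 0 0 0;0 0 0 0 0 0;0 0 0 0 0 0;0 0 0 0 0 0;0 0 0 0 0 0", fingers=-1, squeeze=40)

```text
time: 4.12
position: [0.5074, -0.2926, 0.222]
orientation: [0.991, 0.136, 0.001, 0.001]
wrist_force: [-0.7, -0.1, 6.3]
grip_width: 0.0171
grip_force: 41.6
```

>>> carry_out(increments="0 0 -0.01 0 0 0;0 0 -0.015 0 0 0;0 0 -0.025 0 0 0;0 0 -0.025 0 0 0;0 0 -0.025 0 0 0;0 0 0 0 0 0.109;0 0 0 0 0 0.109;0 0 0 0 0 0.109;0 0 0 0 0 0.109;0 0 0 0 0 0")

```text
time: 4.95
position: [0.5067, -0.2922, 0.3213]
orientation: [0.997, -0.083, 0.0, 0.0]
wrist_force: [0.1, -0.5, -0.4]
grip_width: 0.0177
grip_force: 40.8
```

>>> carry_out(increments="-0.006 -0.037 0 0 0 0;-0.006 -0.037 0 0 0 0;-0.006 -0.037 0 0 0 0;-0.006 -0.037 0 0 0 0;-0.006 -0.037 0 0 0 0;-0.006 -0.037 0 0 0 0;-0.006 -0.037 0 0 0 0;-0.006 -0.037 0 0 0 0;-0.003 -0.037 0 0 0 0;0 0 0 0 0 0")

```text
time: 5.78
position: [0.5104, 0.0534, 0.3215]
orientation: [0.997, -0.074, 0.001, -0.002]
wrist_force: [-0.4, 0.6, 0.4]
grip_width: 0.0171
grip_force: 40.8
```

```bash
cat > st.py <<'E'
import sys
from h import *
s=read_state();M=R.from_quat(s["orientation"]).as_matrix();t=np.array([float(v) for v in sys.argv[1:4]])
print(s["time"],s["position"].round(4),"heading",np.degrees(np.arctan2(M[1,0],M[0,0])).round(2),"tool delta",(M.T@(t-s["position"])).round(4),"tilt",M[:,2].round(4),"F",s["wrist_force"].round(1))
E
python3 st.py .5092 .045 .33
python3 - <<'E'
from h import *
m=camera_model("wrist");np.savez("w3.npz",**m);I=read_camera("wrist");cv2.imwrite("pics/w3.png",cv2.resize(I[80:360,180:460],None,fx=2.1,fy=2.1))
E
```

```text
5.7833 [0.5104 0.0534 0.3215] heading -8.51 tool delta [ 0.0001  0.0084 -0.0085] tilt [ 0.0015  0.0048 -1.    ] F [-0.4  0.6  0.4]
```

View pics/w3.png

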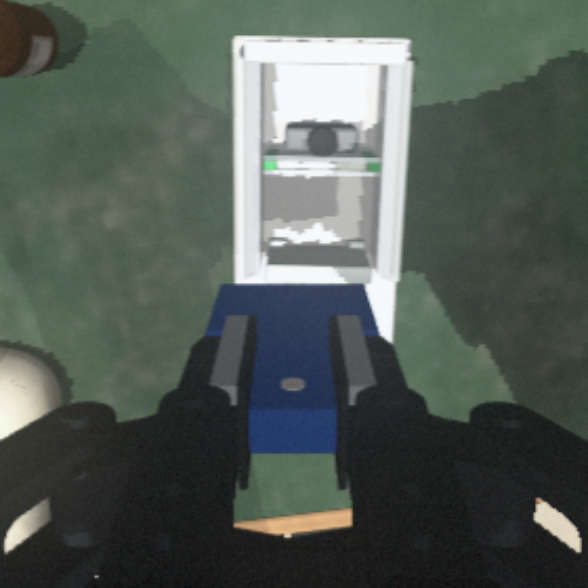

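The blue plate is held square between the pads (tab 250–335, bottom edge near row 285), behind the chamber in the view. I'll settle first, then align.

>>> carry_out(increments="0 0 0 0 0 0;0 0 0 0 0 0")

```text
time: 6.0
position: [0.5105, 0.0433, 0.3208]
orientation: [0.997, -0.081, -0.0, 0.0]
wrist_force: [0.0, 0.1, -0.4]
grip_width: 0.0173
grip_force: 40.8
```

```bash
python3 st.py .5092 .045 .27
```

```text
6.0 [0.5105 0.0433 0.3208] heading -9.33 tool delta [-0.0016 -0.0015  0.0508] tilt [-2.e-04 -9.e-04 -1.e+00] F [ 0.   0.1 -0.4]
```

>>> carry_out(increments="-0.0015 -0.0015 0 0 0 0;0 0 0.02 0 0 0;0 0 0.02 0 0 0;0 0 0.02 0 0 0;0 0 0.01 0 0 0;0 0 0 0 0 0;0 0 0 0 0 0")

```text
time: 6.58
position: [0.5093, 0.0455, 0.2506]
orientation: [0.997, -0.082, -0.001, 0.0]
wrist_force: [-1.1, -0.5, 0.3]
grip_width: 0.0172
grip_force: 40.9
```

>>> carry_out(increments="0 0 0.005 0 0 0;0 0 0.005 0 0 0;0 0 0.005 0 0 0;0 0 0.005 0 0 0;0 0 0 0 0 0;0 0 0 0 0 0")

```text
time: 7.08
position: [0.5092, 0.0463, 0.2304]
orientation: [0.997, -0.081, -0.0, 0.0]
wrist_force: [0.5, -0.3, -0.2]
grip_width: 0.0174
grip_force: 40.8
```

```bash
python3 st.py .5092 .045 .221
```

```text
7.0833 [0.5092 0.0463 0.2304] heading -9.34 tool delta [0.0003 0.0013 0.0094] tilt [-7.e-04 -1.e-04 -1.e+00] F [ 0.5 -0.3 -0.2]
```

>>> carry_out(increments="0 0.001 0.004 0 0 0;0 0 0.003 0 0 0;0 0 0.002 0 0 0;0 0 0 0 0 0;0 0 0 0 0 0")

```text
time: 7.5
position: [0.5094, 0.0452, 0.222]
orientation: [0.997, -0.082, 0.0, 0.0]
wrist_force: [-0.8, -0.1, 2.6]
grip_width: 0.017
grip_force: 41.2
```

>>> carry_out(increments="0 0 0 0 0 0;0 0 0 0 0 0;0 0 0 0 0 0")

```text
time: 7.75
position: [0.5094, 0.0452, 0.222]
orientation: [0.997, -0.082, 0.0, -0.0]
wrist_force: [-0.6, -0.8, 5.3]
grip_width: 0.0174
grip_force: 41.5
```

>>> carry_out(increments="0 0 0 0 0 0;0 0 0 0 0 0;0 0 0 0 0 0;0 0 0 0 0 0;0 0 -0.01 0 0 0;0 0 -0.02 0 0 0;0 0 -0.02 0 0 0;0 0 -0.02 0 0 0;0 0 -0.02 0 0 0;0 0 0 0 0 0", fingers=-0.1)

```text
time: 8.58
position: [0.5108, 0.0455, 0.3162]
orientation: [0.997, -0.081, 0.003, -0.001]
wrist_force: [0.7, 0.2, -0.1]
grip_width: 0.0385
grip_force: 0.0
```

```bash
python3 st.py .4223 .0589 .231;  python3 - <<'E'
from h import *
I=read_camera("wrist");a=cv2.resize(I[80:360,180:460],None,fx=1.4,fy=1.4)
J=read_camera("scene")[200:320,215:375];b=cv2.resize(J,None,fx=2.5,fy=2.5)
c=np.zeros((392,792,3),np.uint8);c[:,:392]=a;c[:300,392:792]=b;cv2.imwrite("pics/p1.png",c)
E
```

```text
8.5833 [0.5108 0.0455 0.3162] heading -9.35 tool delta [-0.0901  0.0014  0.0846] tilt [ 7.1e-03  8.0e-04 -1.0e+00] F [ 0.7  0.2 -0.1]
```

View pics/p1.png

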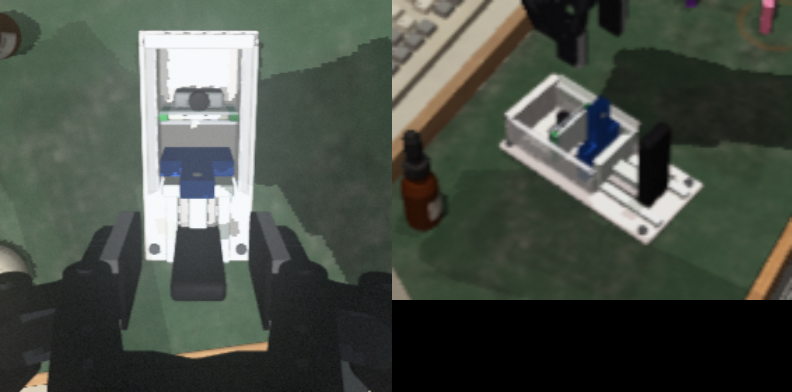

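Blue stands upright in the chamber, between the pressure plate and the cassette (left half at (197,170), right half at (600,130)). Next I'll go behind the post with shut fingers.

>>> carry_out(increments="-0.03 0 0 0 0 0;-0.03 0.001 0 0 0 0;-0.03 0 0 0 0 0;0 0 0 0 0 0;0 0 0.02 0 0 0;0 0 0.025 0 0 0;0 0 0.025 0 0 0;0 0 0.013 0 0 0;0 0 0 0 0 0;0 0 0 0 0 0", fingers=-1)

```text
time: 9.52
position: [0.4195, 0.0588, 0.2277]
orientation: [0.997, -0.081, -0.002, 0.0]
wrist_force: [-0.7, -0.6, -0.2]
grip_width: 0.0
grip_force: 0.0
```

>>> carry_out(increments="0.005 0 0 0 0 0;0.004 0 0 0 0 0;0 0 0 0 0 0;0 0 0 0 0 0")

```text
time: 9.85
position: [0.43, 0.0574, 0.2295]
orientation: [0.997, -0.082, 0.001, -0.0]
wrist_force: [-0.8, 0.8, -0.6]
grip_width: -0.0003
grip_force: 0.0
```

```bash
python3 st.py .4223 .0589 .231
```

```text
9.85 [0.43   0.0574 0.2295] heading -9.38 tool delta [-0.0078 -0.0002 -0.0015] tilt [ 2.1e-03  4.0e-04 -1.0e+00] F [-0.8  0.8 -0.6]
```

>>> carry_out(increments="0.003 0 0 0 0 0;0.003 0 0 0 0 0;0.003 0 0 0 0 0;0.003 0 0 0 0 0;0 0 0 0 0 0;0 0 0 0 0 0")

```text
time: 10.35
position: [0.4407, 0.0554, 0.2285]
orientation: [0.997, -0.082, -0.001, 0.0]
wrist_force: [-4.0, 0.6, 1.6]
grip_width: -0.0
grip_force: 1.6
```

>>> carry_out(increments="0.003 0 0 0 0 0;0.003 0 0 0 0 0;0.003 0 0 0 0 0;0 0 0 0 0 0;0 0 0 0 0 0")

```text
time: 10.77
position: [0.4498, 0.0539, 0.2285]
orientation: [0.997, -0.082, -0.0, 0.0]
wrist_force: [-3.7, 0.2, -0.1]
grip_width: 0.0
grip_force: 2.0
```

>>> carry_out(increments="0.002 0 0 0 0 0;0.002 0 0 0 0 0;0.002 0 0 0 0 0;0 0 0 0 0 0;0 0 0 0 0 0")

```text
time: 11.18
position: [0.4554, 0.053, 0.2285]
orientation: [0.997, -0.082, -0.0, 0.0]
wrist_force: [-5.3, -0.2, -0.2]
grip_width: -0.0
grip_force: 2.3
```

>>> carry_out(increments="0.002 0 0 0 0 0;0 0 0 0 0 0;0 0 0 0 0 0")

```text
time: 11.43
position: [0.4574, 0.0527, 0.2285]
orientation: [0.997, -0.082, -0.0, 0.0]
wrist_force: [-4.3, -0.9, -2.0]
grip_width: 0.0001
grip_force: 2.4
```

>>> carry_out(increments="0.001 0 0 0 0 0;0.001 0 0 0 0 0;0 0 0 0 0 0;0 0 0 0 0 0")

```text
time: 11.77
position: [0.4588, 0.0525, 0.2285]
orientation: [0.997, -0.081, -0.001, 0.0]
wrist_force: [-6.8, 1.7, 1.3]
grip_width: -0.0
grip_force: 3.4
```

>>> carry_out(increments="0.001 0 0 0 0 0;0.001 0 0 0 0 0;0 0 0 0 0 0;0 0 0 0 0 0")

```text
time: 12.1
position: [0.4594, 0.0524, 0.2284]
orientation: [0.997, -0.081, -0.003, 0.0]
wrist_force: [-12.6, 1.4, 7.4]
grip_width: -0.0005
grip_force: 6.2
```

```bash
python3 - <<'E'
from h import *
np.savez("w4.npz",**camera_model("wrist"));cv2.imwrite("pics/w4.png",read_camera("wrist"));cv2.imwrite("pics/s4.png",read_camera("scene"));cv2.imwrite("pics/d4.png",read_camera("side"))
I=cv2.imread("pics/w4.png");a=cv2.resize(I[60:340,180:460],None,fx=1.4,fy=1.4)
b=cv2.resize(cv2.imread("pics/s4.png")[223:298,250:350],None,fx=4,fy=4)
d=cv2.resize(cv2.imread("pics/d4.png")[168:243,260:360],None,fx=4,fy=4)
c=np.zeros((600,800,3),np.uint8);c[:392,:392]=a;c[:300,400:]=b;c[300:,400:]=d;cv2.imwrite("pics/p2.png",c)
E
```

```text
(no output)
```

View pics/p2.png

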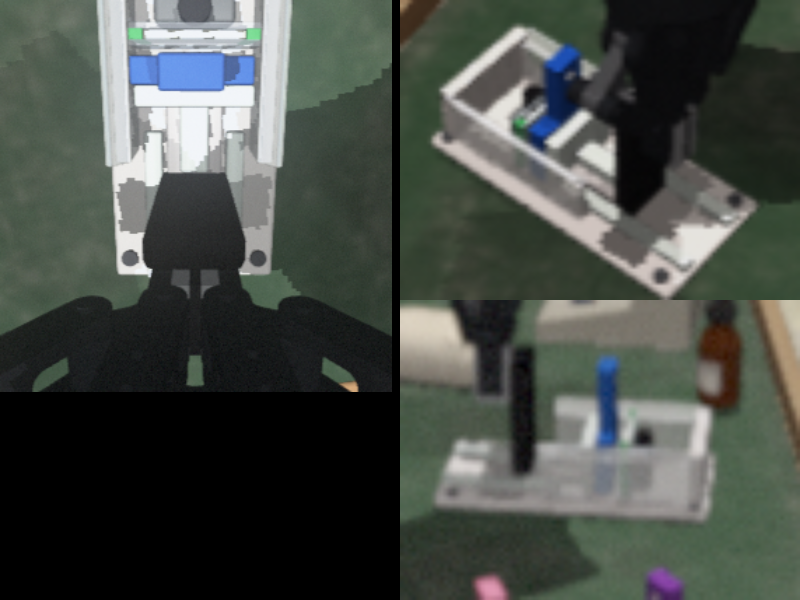

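>>> carry_out(increments="-0.006 0 0 0 0 0;-0.006 0 0 0 0 0;-0.006 0 0 0 0 0;-0.004 0 0 0 0 0;0 0 0 0 0 0;0 0 0 0 0 0")

```text
time: 12.75
position: [0.4398, 0.0557, 0.2288]
orientation: [0.997, -0.081, 0.0, -0.0]
wrist_force: [-4.1, 0.6, -2.7]
grip_width: -0.0005
grip_force: 1.8
```

>>> carry_out(increments="-0.001 0 0 0 0 0;-0.001 0 0 0 0 0;0 0 0 0 0 0;0 0 0 0 0 0")

```text
time: 13.08
position: [0.4382, 0.056, 0.2288]
orientation: [0.997, -0.082, 0.0, -0.0]
wrist_force: [-2.9, 0.7, -0.4]
grip_width: 0.0
grip_force: 1.7
```

>>> carry_out(increments="-0.001 0 0 0 0 0;0 0 0 0 0 0;0 0 0 0 0 0")

```text
time: 13.33
position: [0.4371, 0.0562, 0.2288]
orientation: [0.997, -0.082, 0.0, -0.0]
wrist_force: [-2.5, 1.2, 0.4]
grip_width: -0.0002
grip_force: 1.6
```

>>> carry_out(increments="-0.001 0 0 0 0 0;0 0 0 0 0 0;0 0 0 0 0 0")

```text
time: 13.58
position: [0.436, 0.0563, 0.2288]
orientation: [0.997, -0.081, 0.0, -0.0]
wrist_force: [-3.0, 0.4, 1.2]
grip_width: 0.0001
grip_force: 1.6
```

In p2 the pressed blue plate (rows 53–90 in the left view) still shows a gap to the cassette at row 40. The post ran from TCP x below 0.436 to 0.459, so at least 23.3 mm of travel and on to the end stop. The gap isn't filled, so yellow is needed.

>>> carry_out(increments="-0.006 0 0 0 0 0;-0.006 0 0 0 0 0;0 0 -0.03 0 0 0;0 0 -0.03 0 0 0;0 0 -0.03 0 0 0;0 0 0 0 0 0")

```text
time: 14.08
position: [0.4265, 0.0589, 0.324]
orientation: [0.997, -0.081, 0.005, -0.001]
wrist_force: [1.6, 0.8, -0.4]
grip_width: -0.0001
grip_force: 0.0
```

>>> carry_out(increments="0.011 0.0346 0 0 0 0;0.011 0.0346 0 0 0 0;0.011 0.0346 0 0 0 0;0.011 0.0346 0 0 0 0;0.011 0.0346 0 0 0 0;0.011 0.0346 0 0 0 0;0.011 0.0346 0 0 0 0;0.011 0.0346 0 0 0 0;0.011 0.0346 0 0 0 0;0.011 0.0346 0 0 0 0", fingers=0.3)

```text
time: 14.92
position: [0.4766, -0.3027, 0.3189]
orientation: [0.997, -0.081, 0.001, 0.0]
wrist_force: [0.3, 0.5, -0.3]
grip_width: 0.0555
grip_force: 0.0
```

>>> carry_out(increments="0 0 0 0 0 -0.109;0 0 0 0 0 -0.109;0 0 0 0 0 -0.109;0 0 0 0 0 -0.109;0 0 0 0 0 0;0 0 0 0 0 0")

```text
time: 15.42
position: [0.4765, -0.3011, 0.3187]
orientation: [0.991, 0.134, 0.0, 0.0]
wrist_force: [-0.2, -0.5, 0.3]
grip_width: 0.0559
grip_force: 0.0
```

```bash
python3 st.py .4777 -.3008 .220
```

```text
15.4167 [ 0.4765 -0.3011  0.3187] heading 15.44 tool delta [0.0012 0.     0.0987] tilt [ 9.e-04 -3.e-04 -1.e+00] F [-0.2 -0.5  0.3]
```

>>> carry_out(increments="0.001 0 0.02 0 0 0;0 0 0.025 0 0 0;0 0 0.025 0 0 0;0 0 0.02 0 0 0;0 0 0.009 0 0 0;0 0 0 0 0 0;0 0 0 0 0 0")

```text
time: 16.0
position: [0.4776, -0.3007, 0.2198]
orientation: [0.991, 0.135, -0.0, -0.0]
wrist_force: [0.5, -0.7, 0.8]
grip_width: 0.0554
grip_force: 0.0
```

>>> carry_out(increments="0 0 0 0 0 0;0 0 0 0 0 0;0 0 0 0 0 0;0 0 0 0 0 0;0 0 0 0 0 0;0 0 0 0 0 0", fingers=-1)

```text
time: 16.5
position: [0.4782, -0.3011, 0.2211]
orientation: [0.991, 0.136, 0.001, 0.001]
wrist_force: [-0.4, 0.5, 7.2]
grip_width: 0.0274
grip_force: 41.8
```

>>> carry_out(increments="0 0 -0.01 0 0 0;0 0 -0.015 0 0 0;0 0 -0.025 0 0 0;0 0 -0.025 0 0 0;0 0 -0.025 0 0 0;0 0 0 0 0 0.109;0 0 0 0 0 0.109;0 0 0 0 0 0.109;0 0 0 0 0 0.109;0 0 0 0 0 0")

```text
time: 17.33
position: [0.4773, -0.3006, 0.3203]
orientation: [0.997, -0.083, 0.0, 0.0]
wrist_force: [0.1, -0.2, -0.8]
grip_width: 0.0275
grip_force: 41.0
```

```bash
python3 st.py .5092 .045 .32
```

```text
17.3333 [ 0.4773 -0.3006  0.3203] heading -9.57 tool delta [-2.600e-02 -3.461e-01  3.000e-04] tilt [ 1.e-04 -1.e-04 -1.e+00] F [ 0.1 -0.2 -0.8]
```

>>> carry_out(increments="-0.0026 -0.0346 0 0 0 0;-0.0026 -0.0346 0 0 0 0;-0.0026 -0.0346 0 0 0 0;-0.0026 -0.0346 0 0 0 0;-0.0026 -0.0346 0 0 0 0;-0.0026 -0.0346 0 0 0 0;-0.0026 -0.0346 0 0 0 0;-0.0026 -0.0346 0 0 0 0;-0.0026 -0.0346 0 0 0 0;-0.0026 -0.0346 0 0 0 0")

```text
time: 18.17
position: [0.5077, 0.0465, 0.3202]
orientation: [0.997, -0.08, 0.0, 0.0]
wrist_force: [0.1, 0.2, -0.7]
grip_width: 0.0272
grip_force: 41.0
```

>>> carry_out(increments="0 0 0 0 0 -0.006;0 0 0 0 0 0;0 0 0 0 0 0;0 0 0 0 0 0")

```text
time: 18.5
position: [0.5079, 0.0434, 0.3198]
orientation: [0.997, -0.079, -0.0, 0.0]
wrist_force: [0.1, 0.2, 0.0]
grip_width: 0.0274
grip_force: 41.0
```

```bash
python3 st.py .509 .0452 .2505
```

```text
18.5 [0.5079 0.0434 0.3198] heading -9.05 tool delta [ 0.0008 -0.002   0.0693] tilt [-2.e-04 -8.e-04 -1.e+00] F [0.1 0.2 0. ]
```

>>> carry_out(increments="0.0005 -0.0018 0 0 0 0;0 0 0.02 0 0 0;0 0 0.02 0 0 0;0 0 0.02 0 0 0;0 0 0.01 0 0 0;0 0 0 0 0 0;0 0 0 0 0 0")

```text
time: 19.08
position: [0.5088, 0.0459, 0.2495]
orientation: [0.997, -0.079, -0.001, 0.0]
wrist_force: [-0.2, 1.1, 0.2]
grip_width: 0.0276
grip_force: 41.0
```

>>> carry_out(increments="0 0 0.005 0 0 0;0 0 0.005 0 0 0;0 0 0.005 0 0 0;0 0 0.005 0 0 0;0 0 0 0 0 0;0 0 0 0 0 0")

```text
time: 19.58
position: [0.5086, 0.0466, 0.2294]
orientation: [0.997, -0.078, -0.0, 0.0]
wrist_force: [-0.3, -1.0, -1.5]
grip_width: 0.0272
grip_force: 41.0
```

```bash
python3 st.py .509 .0452 .221
```

```text
19.5833 [0.5086 0.0466 0.2294] heading -8.99 tool delta [0.0006 0.0014 0.0084] tilt [-7.e-04 -0.e+00 -1.e+00] F [-0.3 -1.  -1.5]
```

>>> carry_out(increments="0 0.001 0.004 0 0 0;0 0 0.003 0 0 0;0 0 0.001 0 0 0;0 0 0 0 0 0;0 0 0 0 0 0;0 0 0 0 0 0;0 0 0 0 0 0")

```text
time: 20.17
position: [0.5087, 0.0456, 0.2218]
orientation: [0.997, -0.078, 0.0, -0.0]
wrist_force: [0.0, -0.2, -0.6]
grip_width: 0.0274
grip_force: 41.1
```

>>> carry_out(increments="0 0 0.001 0 0 0;0 0 0 0 0 0;0 0 0 0 0 0")

```text
time: 20.42
position: [0.5088, 0.0456, 0.2211]
orientation: [0.997, -0.079, 0.0, -0.0]
wrist_force: [-0.5, -0.4, 4.1]
grip_width: 0.0274
grip_force: 41.4
```

>>> carry_out(increments="0 0 0 0 0 0;0 0 0 0 0 0;0 0 0 0 0 0;0 0 0 0 0 0;0 0 -0.01 0 0 0;0 0 -0.02 0 0 0;0 0 -0.02 0 0 0;0 0 -0.02 0 0 0;0 0 -0.025 0 0 0;0 0 0 0 0 0", fingers=0.1)

```text
time: 21.25
position: [0.5105, 0.0458, 0.3208]
orientation: [0.997, -0.079, 0.004, -0.001]
wrist_force: [0.7, -0.7, 0.7]
grip_width: 0.0467
grip_force: 0.0
```

```bash
python3 st.py .4296 .0577 .2290;  python3 - <<'E'
from h import *
I=read_camera("wrist");a=cv2.resize(I[80:360,180:460],None,fx=1.4,fy=1.4)
J=read_camera("scene")[200:320,215:375];b=cv2.resize(J,None,fx=2.5,fy=2.5)
c=np.zeros((600,792,3),np.uint8);c[:392,:392]=a;c[:300,392:792]=b
c[300:,392:792]=cv2.resize(read_camera("side")[168:243,260:360],None,fx=4,fy=4);cv2.imwrite("pics/p3.png",c)
E
```

```text
21.25 [0.5105 0.0458 0.3208] heading -9.01 tool delta [-0.0825  0.0012  0.0912] tilt [ 0.0081  0.001  -1.    ] F [ 0.7 -0.7  0.7]
```

View pics/p3.png

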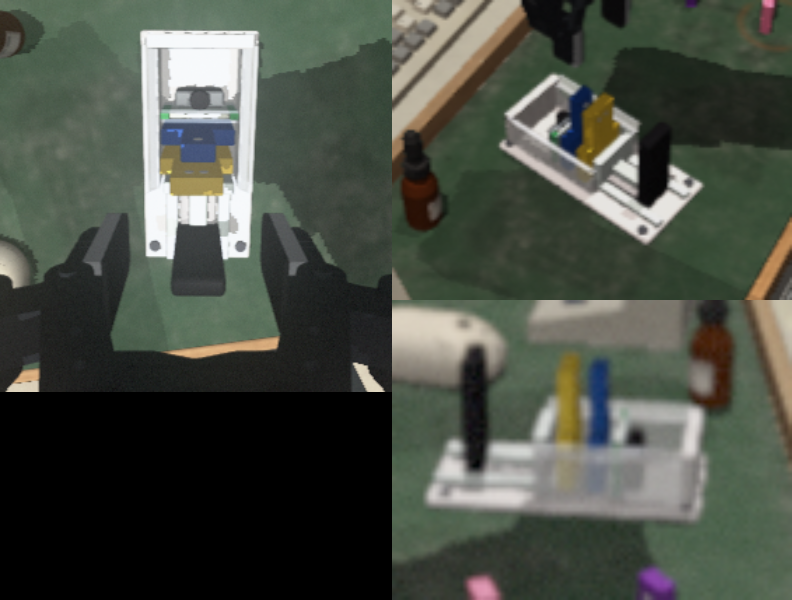

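Yellow and blue both stand upright in the box and the dropper is standing. Now to push again.

>>> carry_out(increments="-0.03 0 0 0 0 0;-0.03 0.001 0 0 0 0;-0.03 0 0 0 0 0;0 0 0 0 0 0;0 0 0.02 0 0 0;0 0 0.025 0 0 0;0 0 0.025 0 0 0;0 0 0.02 0 0 0;0 0 0 0 0 0;0 0 0 0 0 0", fingers=-1)

```text
time: 22.23
position: [0.4186, 0.0585, 0.2245]
orientation: [0.997, -0.078, -0.002, 0.001]
wrist_force: [0.8, -0.3, -0.1]
grip_width: -0.0002
grip_force: 0.0
```

```bash
python3 st.py .436 .0566 .229
```

```text
22.2333 [0.4186 0.0585 0.2245] heading -9.0 tool delta [ 0.0175 -0.0008 -0.0046] tilt [-4.6e-03 -7.0e-04 -1.0e+00] F [ 0.8 -0.3 -0.1]
```

>>> carry_out(increments="0.006 0 -0.003 0 0 0;0.006 0 0 0 0 0;0.004 0 0 0 0 0;0.003 0 0 0 0 0;0.003 0 0 0 0 0;0.003 0 0 0 0 0;0 0 0 0 0 0;0 0 0 0 0 0")

```text
time: 22.9
position: [0.4442, 0.0547, 0.2287]
orientation: [0.997, -0.079, -0.0, 0.0]
wrist_force: [-4.3, 0.1, 1.8]
grip_width: -0.0001
grip_force: 1.8
```

>>> carry_out(increments="0.002 0 0 0 0 0;0.002 0 0 0 0 0;0 0 0 0 0 0;0 0 0 0 0 0")

```text
time: 23.23
position: [0.4482, 0.054, 0.2286]
orientation: [0.997, -0.079, -0.0, 0.0]
wrist_force: [-3.6, 0.2, 1.7]
grip_width: 0.0002
grip_force: 2.0
```

>>> carry_out(increments="0.002 0 0 0 0 0;0.002 0 0 0 0 0;0 0 0 0 0 0;0 0 0 0 0 0")

```text
time: 23.57
position: [0.4519, 0.0534, 0.2285]
orientation: [0.997, -0.079, -0.0, 0.0]
wrist_force: [-4.7, -0.9, 2.0]
grip_width: 0.0
grip_force: 2.3
```

>>> carry_out(increments="0.001 0 0 0 0 0;0.001 0 0 0 0 0;0 0 0 0 0 0;0 0 0 0 0 0")

```text
time: 23.9
position: [0.4525, 0.0534, 0.2283]
orientation: [0.997, -0.078, -0.002, 0.0]
wrist_force: [-9.6, 0.8, 5.4]
grip_width: -0.0002
grip_force: 4.7
```

The post stopped at TCP x of about 0.4525, some 6.5 mm short of the end-stop position, matching the predicted travel of 17.6 mm. The stack is clamped, so I'll press more firmly.

>>> carry_out(increments="0.001 0 0 0 0 0;0.0005 0 0 0 0 0;0 0 0 0 0 0;0 0 0 0 0 0;0 0 0 0 0 0;0 0 0 0 0 0;0 0 0 0 0 0")

```text
time: 24.48
position: [0.4529, 0.0533, 0.228]
orientation: [0.997, -0.078, -0.003, 0.0]
wrist_force: [-12.4, 1.6, 8.5]
grip_width: -0.0001
grip_force: 6.3
```

>>> carry_out(increments="0 0 0 0 0 0;0 0 0 0 0 0;0 0 0 0 0 0;0 0 0 0 0 0;0 0 0 0 0 0;0 0 0 0 0 0;0 0 0 0 0 0;0 0 0 0 0 0;0 0 0 0 0 0;0 0 0 0 0 0")

```text
time: 25.32
position: [0.4529, 0.0533, 0.228]
orientation: [0.997, -0.078, -0.003, 0.0]
wrist_force: [-11.9, 1.9, 8.9]
grip_width: -0.0001
grip_force: 6.3
```

>>> carry_out(increments="0.001 0 0 0 0 0;0 0 0 0 0 0;0 0 0 0 0 0;0 0 0 0 0 0;0 0 0 0 0 0;0 0 0 0 0 0;0 0 0 0 0 0;0 0 0 0 0 0;0 0 0 0 0 0;0 0 0 0 0 0")

```text
time: 26.15
position: [0.4532, 0.0533, 0.2278]
orientation: [0.997, -0.078, -0.004, 0.001]
wrist_force: [-14.7, 1.9, 10.2]
grip_width: 0.0001
grip_force: 7.4
```

```bash
python3 -c "
from bench import *
s=read_state();print(s['time'],s['position'],s['wrist_force']);print(finish_job())"
```

```text
26.15 [0.45318355 0.05330537 0.22783512] [-14.70140959   1.91362268  10.20235706]
the job is handed in; nothing more can be done
None
```

I handed the job in at 26 s with blue and yellow clamped against the cassette at about 17 mm of travel, short of the end stop; the arm is still pushing the post at about 15 N, red was not needed and the dropper was upright when last seen (no verdict was returned).

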